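# Prop the print press open with a pry bar and spacer

### The arm

A 6-joint arm with a two-finger parallel gripper is mounted at the origin on the work surface. World frame = base frame: x ahead of the robot, y to its left, z up, the work surface at z = 0. Lengths are in m, angles in rad, forces in N, time in s.
With the tool pointing down it reaches from about 0.35 to 0.775 m from the base axis. Payload 7.3 kg.
Tool frame: the origin (TCP) lies on the mounting face of the last link; the fingertips stand 178 mm ahead of it and the grasp point (between the pads) lies 159 mm ahead of it (arm.tip_reach is the distance from the TCP to the fingertips, in m); z points along the fingers, y is the line along which they close (so a half turn about z gives the same grasp; the last joint's range is limited). The gripper opens to 92 mm and grips with 3 to 60 N. Pads are 19 mm wide; open, the fingers measure 130 mm over their backs; the gripper's body (75 mm by 190 mm) begins 47 mm behind the grasp point.
Start: joints at [-1.254, 0.342, 1.524, -0, 1.275, -0.146], TCP at [0.234, -0.47, 0.405] pointing down, gripper open.
Joint ranges: [-2.53, 2.53], [-0.77, 2.02], [0.04, 2.7], [-1, 4.14], [0.28, 2.66], [-3.11, 3.11]. Speed limits (rad/s): [2.57, 2.57, 3.14, 3.14, 3.14, 3.14].

### API

Orientations are given as a unit quaternion [w, x, y, z].
In Python, from workcell import arm gives the robot as it stands.
- The arm moves only by the tool send_rows, never from a script. Its argument "rows" is one flat list of numbers, 5 for each row, row after row: the shift along the tool's x, y, z in mm, then the turn about the tool's z in degrees, then the opening, from 0 (shut) to 1 (fully open). In form: [tx, ty, tz, spin, gripper, tx, ty, tz, spin, gripper, ...]. A call has 1 to 12 rows; each row is the pose to reach, as a shift and turn from the pose commanded when the call began, along the tool's axes at that moment; what a row does not reach only later rows make up. A row lasts 1/10 s, in which the tool goes at most 50 mm and 8.59 degrees, less where a joint would pass 70% of its speed; a pose out of reach is approached as far as the arm can. A call with a gripper value outside its range is refused whole. The fingers move at their own pace and stop on an object; "squeeze" is the grip in N (left out, the last holds). Time passes only in rows, so rows that repeat a pose let the fingers close. It gives the time, the measured TCP pose, the force, the opening and the grip force at its end, in the units of the state.
- arm.sense(): the state, without advancing time (a new reading comes with each control period).
- arm.grab_frame(name): name is "side" or "top"; returns a dict with "frame" (420x560x3 uint8, red, green, blue), "range_z" (420x560 float32, m along the optical axis (not along the pixel's ray), 0 where there is no reading), "intrinsics" (3x3 intrinsics, pixels), "R" (3x3) and "t" (3): a world point X has camera coordinates R X + t. Camera axes: x right, y down, z forward; pixel columns grow to the right and rows downward; lengths in m; the calibration is good to about 2 mm. A picture is of the moment at which its call begins.
- arm.close_job(): hands the job in; it is judged then, once.
Trained networks look in a picture, given as the dict that the camera call returned (one of the last four; its "shot" number tells which), for a name from the list of things; names that differ only in an ending like _2 or _b are one class to them, and where a whole thing is asked for, a point or a joint stands for the part that bears it (a point fixed in the world has none). Each returns a list of dicts, best first, with "p" (0 to 1); they miss things now and then, are a little off and sometimes report something else, mostly with a low value. They report only what shows in the picture. A call takes as long as a camera call. They do not tell look-alikes from the thing itself.
- arm.silhouettes(label, picture): "pixels" (420x560 bool, what is visible of it) and "extent" ([left, top, right, bottom] as shares, 0 to 1, of the picture: columns of its width, rows of its height, round what is visible of it).
- arm.mark_of(label, picture): "xy" ([column, row] as shares, 0 to 1, of the picture: columns of its width, rows of its height: a listed point, or the origin of a listed thing).
The state is a dict: "time_s": time; "joint_positions": joint angles; "qvel": joint speeds; "joint_efforts": joint torques, N m; "ee_pos": TCP position; "orientation": TCP orientation; "force": force on the tool from outside, world axes, zero at the start; "wrist_torque": the same for the moment, N m; "width": finger opening in m; "gripper_force": force on a finger pad.
Only numpy, scipy, OpenCV 4.12 (cv2) and the standard library are available. Lean on these libraries where they do the work, as an engineer would, in place of code of your own. Each camera call takes 0.05 s, during which the arm holds its last target. There are 200 camera calls.

### The job

The heavy hinged platen of the print press has to be propped open so the prints inside can air. Use the red-handled pry bar, which already lies over its fulcrum block with its toe under the platen's front edge: press its handle down until the bar is about level and the platen has come up, let go, then slide the orange spacer block flat and squarely end-on under the raised front edge, beside the fulcrum, so that its end is well under the platen, and leave it there. Lift the platen only with the bar, never with the gripper itself.

Things in the scene. Friction and masses are not known exactly. Their poses are not given: they have to be found in the camera images.
- press: Print press, fixed: wooden bed 24 mm high under a heavy grey hinged platen 290 x 380 x 16 mm (two 16 mm battens on top). Origin: on the table below the middle of the platen's front edge; x points from the edge back to the hinge, y along the edge, z up. Shut, the platen's underside is 24 mm above the table; it overhangs the bed front (x = 60 mm) by 60 mm. The edge spans y = -190 to 190 mm.
- platen_edge (a point): Middle of the grey platen's front lower edge: 24 mm above the table when shut, about 50 mm with the bar level. The platen swings up about a hinge 300 mm behind this edge, 24 mm above the table. It weighs about 2.6 kg and the hinge is stiff: raising takes about 30 N at the bar's toe, some 13 N down on the handle; it stays where left, and must be well above the spacer's 34 mm to slide that in.
- bar: Loose pry bar, steel 16 x 10 mm; red handle 105 long, 24 wide, 22 thick, centred at x=-163, z=5 mm. Origin: underside, where it rests on the fulcrum; x to the toe (70 mm off, under the platen), z square to its top. Starts square to the edge, handle 0.36 rad up. Fulcrum: fixed pale block 44 x 70 mm, ridge radius 10, axis 20 mm high, 50 mm before the edge, cheeks 43 high. Bar stays put when let go.
- shim: Orange spacer block, loose, 130 mm long (x), 40 mm wide (y), 34 mm high (z), about 0.1 kg, lying flat on the table. Origin: centre of its underside. Bystanders about it: a thinner blue block (16 mm high) of the same outline, a yellow paint jar and a black pot, 60 mm tall.
Not all that is in view belongs to the job. Of the things that look like the shim, the middle-sized one is meant.

How it is judged:
On the way:
1. the pry bar raises the platen's front edge by 14 mm or more (height (world z) of platen_edge above 0.038 m and contact force between bar and press above 2 N), for 0.2 s.
At the end, for the whole second after the job is handed in: The platen's front lower edge is still over 33 mm above the table; the orange spacer lies flat on the table, at rest, within 20 degrees of square to the edge, one end at least 15 mm under it (centre no more than 50 mm in front of the edge and within 185 mm of its middle) (height (world z) of platen_edge above 0.033 m and x of shim in the frame of press between -0.05 and 0.03 m and y of shim in the frame of press between -0.185 and 0.185 m and angle between the x axis of shim and the x axis of press, either way round below 0.35 rad and angle between shim's own z axis and vertical below 0.1 rad and height (world z) of shim below 0.006 m and linear speed of shim below 0.01 m/s); the robot touches nothing.
It fails at once if the gripper or arm itself lifts or pushes the press (more than 12 N) (contact force between any of the fingers, the arm and press above 12 N).
It also fails if it takes over 58 s, if anything falls off the work surface, if the arm or the gripper's body presses on something with over 40 N, if the wrist force passes 120 N, or if a joint passes its speed limit or range.

## Working session

There is one attempt and no reset: what is moved stays moved. The work goes in short steps, Python scripts to look and compute and a tool call to move; the robot and the scene stay as the last step left them, time stands still between calls to the robot, and variables do not carry over. Pictures are saved under pics/ and viewed, at most 10 in all, crops included, and the job is handed in when it is done.

Besides the shell and the picture viewer there is one more tool, called by a JSON object that holds its "method" and its "body", one argument or row to a line. send_rows: Moves the arm, as the interface text tells. Its arguments: {"type":"object","properties":{"rows":{"type":"array"},"squeeze":{"type":"number"}},"required":["rows"]}

```bash
ls; mkdir -p pics; cat > h.py <<'E'
import numpy as np, cv2
from workcell import arm
def world(f, px=None, mask=None):
    K,R,t,Z=f["intrinsics"],f["R"],f["t"],f["range_z"]
    if mask is not None: v,u=np.nonzero(mask&(Z>0))
    else: u,v=np.array(px).T.astype(int)
    z=Z[v,u]; c=np.stack([(u-K[0,2])/K[0,0]*z,(v-K[1,2])/K[1,1]*z,z],1)
    return (c-t)@R
def save(n,f): cv2.imwrite(f"pics/{n}.png",cv2.cvtColor(f["frame"],cv2.COLOR_RGB2BGR))
E
python3 - <<'E'
from h import *
s=arm.sense(); print(s)
im=[]
for n in("top","side"):
    f=arm.grab_frame(n); save(n+"1",f); im.append(f["frame"])
    for l in("press","bar","shim"):
        for d in arm.silhouettes(l,f):
            P=world(f,mask=d["pixels"])
            z=P[:,2]; 
            if len(P)<20: continue
            T=P[z>np.percentile(z,95)-.008] if l=="shim" else P
            r=cv2.minAreaRect((T[:,:2]*1000).astype(np.float32))
            print(n,l,round(d["p"],2),(np.array(d["extent"])*[560,420,560,420]).astype(int),"z",np.percentile(z,[5,50,95]).round(3),np.round(r[0]),np.round(r[1]),round(r[2],1))
        for d in arm.mark_of(l,f): print("  mark",round(d["p"],2),np.round(np.array(d["xy"])*[560,420]))
    for d in arm.mark_of("platen_edge",f): 
        q=np.array(d["xy"])*[560,420];print("  edge",round(d["p"],2),q.round(),world(f,px=[q]).round(3))
E
```

```text
pics
{'time_s': 0.0, 'joint_positions': array([-1.25398913e+00,  3.42754619e-01,  1.52499043e+00,  3.02324080e-05,
        1.27537550e+00, -1.45986049e-01]), 'qvel': array([-0.0009379 ,  0.00077701, -0.00018495, -0.00214418,  0.00054061,
        0.00125081]), 'joint_efforts': array([ 1.97278525e-03, -4.31242919e+01, -2.44212663e+01,  7.19079142e-02,
        5.60267537e-02, -1.26455443e-04]), 'ee_pos': array([ 0.23437882, -0.46964627,  0.40403747]), 'orientation': array([-7.62397345e-04,  9.73347774e-01,  2.29332785e-01, -5.07647050e-05]), 'force': array([ 0.38947579,  0.70377521, -0.08738507]), 'wrist_torque': array([-0.00756663,  0.0306948 ,  0.02916632]), 'gripper_force': 0.0, 'width': 0.09214285260524624}
top press 0.77 [224  38 352 153] z [0.028 0.043 0.06 ] [901.  44.] [412. 376.] 85.5
  mark 0.98 [284. 148.]
top bar 0.69 [271 150 287 222] z [0.022 0.088 0.117] [593.  69.] [ 30. 251.] 84.4
  mark 0.58 [281. 163.]
top shim 0.87 [117 251 179 309] z [0.023 0.049 0.054] [299. 463.] [ 59. 186.] 47.3
top shim 0.77 [121 198 148 229] z [0.012 0.027 0.032] [506. 517.] [99. 31.] 46.8
top 
[... 191 characters left out ...]
01]]
side press 0.75 [ 85 131 262 218] z [0.023 0.041 0.057] [1280.  -45.] [ 459. 1195.] 78.8
side press 0.23 [207 190 283 202] z [0.006 0.085 0.114] [606.  54.] [199. 226.] 37.7
  mark 0.84 [216. 200.]
  mark 0.39 [180. 299.]
side bar 0.8 [206 190 283 202] z [0.024 0.089 0.114] [588.  -1.] [164. 266.] 82.9
  mark 0.89 [224. 196.]
side shim 0.76 [194 309 235 415] z [0.012 0.047 0.05 ] [298. 463.] [ 57. 189.] 47.3
side shim 0.75 [147 271 206 311] z [0.003 0.032 0.035] [496. 381.] [132.  43.] 12.3
side shim 0.7 [ 87 311 148 337] z [0.003 0.024 0.027] [505. 518.] [100.  35.] 45.9
  mark 0.84 [214. 367.]
  mark 0.66 [119. 328.]
  mark 0.56 [179. 295.]
  edge 0.8 [214. 193.] [[0.717 0.054 0.022]]
```

```bash
python3 - <<'E'
from h import *
a=cv2.imread("pics/top1.png"); b=cv2.imread("pics/side1.png")
cv2.imwrite("pics/c1.png",cv2.resize(a[30:315,100:400],(800,600*950//1000+30),interpolation=cv2.INTER_CUBIC)[:600])
cv2.imwrite("pics/c2.png",cv2.resize(b[120:420,60:460],(800,600),interpolation=cv2.INTER_CUBIC))
f=arm.grab_frame("top")
d=arm.silhouettes("press",f)[0]; P=world(f,mask=d["pixels"])
H=P[(P[:,2]>.03)&(P[:,2]<.075)]
# front edge: min x per y bin, away from the bar
e=[]
for y in np.arange(-.1,.22,.01):
    q=H[abs(H[:,1]-y)<.005]
    if len(q)>5: e.append((y,q[:,0].min(),q[q[:,0].argmin(),2]))
print(np.round(e,3).tolist())
d=arm.silhouettes("bar",f)[0]; P=world(f,mask=d["pixels"])
for x in np.arange(.45,.75,.02):
    q=P[abs(P[:,0]-x)<.005]
    if len(q): print(round(x,2),len(q),np.percentile(q[:,1],[5,50,95]).round(3),np.percentile(q[:,2],[50,90]).round(3))
E
```

```text
[[-0.1, 0.701, 0.042], [-0.09, 0.704, 0.033], [-0.08, 0.704, 0.032], [-0.07, 0.704, 0.043], [-0.06, 0.706, 0.035], [-0.05, 0.707, 0.041], [-0.04, 0.707, 0.032], [-0.03, 0.709, 0.037], [-0.02, 0.709, 0.035], [-0.01, 0.71, 0.043], [-0.0, 0.71, 0.041], [0.01, 0.712, 0.045], [0.02, 0.71, 0.041], [0.03, 0.713, 0.044], [0.04, 0.713, 0.032], [0.05, 0.715, 0.035], [0.06, 0.716, 0.044], [0.07, 0.717, 0.041], [0.08, 0.716, 0.043], [0.09, 0.718, 0.037], [0.1, 0.718, 0.045], [0.11, 0.719, 0.043], [0.12, 0.721, 0.037], [0.13, 0.722, 0.045], [0.14, 0.722, 0.043], [0.15, 0.723, 0.04], [0.16, 0.724, 0.036], [0.17, 0.725, 0.044], [0.18, 0.726, 0.042], [0.19, 0.726, 0.031], [0.2, 0.728, 0.036], [0.21, 0.727, 0.038]]Traceback (most recent call last):
  File "<stdin>", line 14, in <module>
IndexError: list index out of range
```

View pics/c1.png

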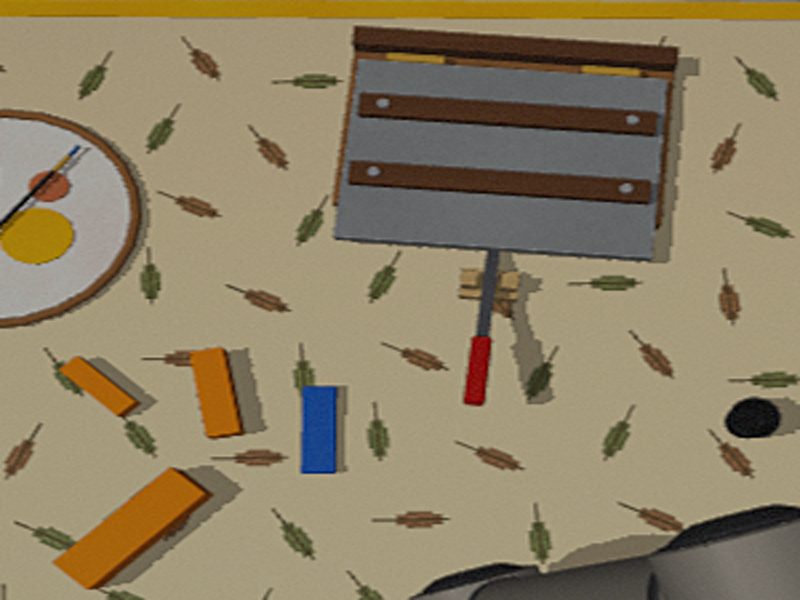

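View pics/c2.png

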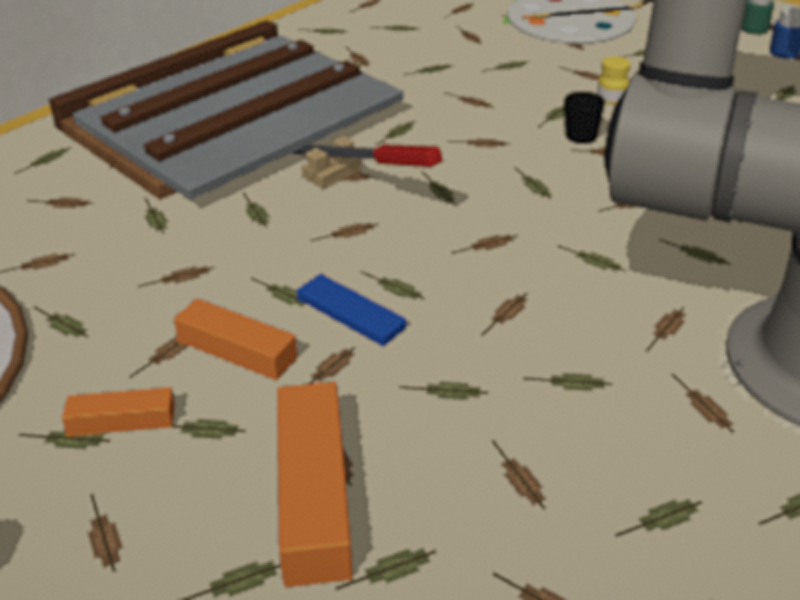

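The three orange blocks in the top image are a small one at px (134,213), about 100x31 mm, a middle one at px (182,218), 130x41x34 mm, and a large one at px (148,280), 186x59x50 mm. The middle one fits the shim on size and on being middle-sized, and the enlarged crop confirms it (crop px about 215,392). The bar lies over the pale fulcrum at top px about (281,165), with its red handle at (279,180–222).

```bash
cat >> h.py <<'E'
def plan(x,y,ztip,yaw):   # mm world, fingertip height, tool-x yaw deg -> row
    from scipy.spatial.transform import Rotation as Ro
    s=arm.sense(); w,a,b,c=s["orientation"]; M=Ro.from_quat([a,b,c,w]).as_matrix()
    d=np.array([x,y,ztip+arm.tip_reach*1000])-1000*s["ee_pos"]
    cy=np.degrees(np.arctan2(M[1,0],M[0,0])); sp=(cy-yaw+180)%360-180
    return (M.T@d).round(1), round(sp,1), "j6",s["joint_positions"][5].round(2)
E
python3 - <<'E'
from h import *
f=arm.grab_frame("top")
I=f["frame"].astype(int)
P=world(f,mask=np.ones((420,560),bool)); ok=(f["range_z"]>0); C=I[ok]
# red handle
r=(C[:,0]>130)&(C[:,1]<50)&(C[:,2]<50)&(P[:,2]>.05)&(P[:,0]>.4)
Q=P[r]; print("handle",len(Q),cv2.minAreaRect((Q[:,:2]*1000).astype(np.float32)),Q.min(0).round(3),Q.max(0).round(3))
# platen top
g=(P[:,2]>.03)&(P[:,2]<.05)&(P[:,0]>.6)&(P[:,0]<.97)&(abs(C.max(1)-C.min(1))<25)&(P[:,1]>-.2)&(P[:,1]<.35)
Q=P[g]
print("platen",len(Q),cv2.minAreaRect((Q[:,:2]*1000).astype(np.float32)),np.median(Q[:,2]))
for x0 in(.74,.78,.82):
  q=Q[abs(Q[:,0]-x0)<.005]; print(x0,q[:,1].min().round(3),q[:,1].max().round(3))
# fulcrum: pale, z .02-.05 around
h=(P[:,2]>.02)&(P[:,2]<.06)&(P[:,0]>.62)&(P[:,0]<.70)&(P[:,1]>-.02)&(P[:,1]<.16)
print("fulc",P[h].min(0).round(3),P[h].max(0).round(3))
b=(P[:,2]>.05)&(P[:,0]>.45)&(P[:,0]<.67)&(abs(P[:,1]-.07)<.05)
q=P[b]; k=np.polyfit(q[:,0],q[:,1],1); print("bar y=",k.round(4), "z",np.polyfit(q[:,0],q[:,2],1).round(4))
print(plan(505,85,180,-5))
E
```

```text
handle 173 ((498.686767578125, 441.9839782714844), (94.25682067871094, 763.7389526367188), 3.4493069648742676) [0.473 0.063 0.051] [0.568 0.824 0.127]
platen 6489 ((806.6943359375, 45.81620788574219), (398.4686279296875, 328.33428955078125), 89.70912170410156) 0.0418646853998661
0.74 -0.132 0.245
0.78 -0.136 0.242
0.82 -0.14 0.238
fulc [0.621 0.026 0.02 ] [0.699 0.096 0.06 ]
bar y= [-0.0827  0.1169] z [-0.3938  0.3061]
(array([ 489.8, -375.6,   46.7]), np.float64(31.5), 'j6', np.float64(-0.15))
```

{"method": "send_rows", "body": {
  "rows": [472, -374, 60, 31.5, 0, 472, -374, 60, 31.5, 0, 472, -374, 60, 31.5, 0, 472, -374, 60, 31.5, 0, 472, -374, 60, 31.5, 0, 472, -374, 60, 31.5, 0, 472, -374, 60, 31.5, 0, 472, -374, 60, 31.5, 0, 472, -374, 60, 31.5, 0, 472, -374, 60, 31.5, 0, 472, -374, 60, 31.5, 0, 472, -374, 60, 31.5, 0],
  "squeeze": 10
}}

```text
time_s: 2.2
ee_pos: [0.4856, 0.0677, 0.3458]
orientation: [0.0, 0.999, -0.043, 0.0]
force: [1.2, -1.3, 0.2]
width: 0.0019
gripper_force: 0.0
```

{"method": "send_rows", "body": {
  "rows": [0, 0, 0, 0, 0, 0, 0, 0, 0, 0, 0, 0, 0, 0, 0, 0, 0, 0, 0, 0]
}}

```text
time_s: 2.6
ee_pos: [0.4848, 0.0643, 0.346]
orientation: [0.0, 0.999, -0.044, 0.0]
force: [-0.1, -0.2, 0.9]
width: 0.0006
gripper_force: 0.0
```

```bash
python3 - <<'E'
from h import *
print(arm.sense()); print(plan(490,76,120,-5),plan(490,76,46,-5))
E
```

```text
{'time_s': 2.6, 'joint_positions': array([-2.49930518e-02,  3.35331063e-01,  1.70989355e+00, -3.38589576e-04,
        1.09618606e+00,  1.63490188e+00]), 'qvel': array([-0.00532047, -0.00347812, -0.00103798,  0.00356071, -0.00062666,
        0.00322757]), 'joint_efforts': array([ 4.70101554e-01, -4.03600359e+01, -2.22380644e+01,  4.76368039e-02,
       -8.25471547e-02, -6.68723689e-03]), 'ee_pos': array([0.48479619, 0.06426261, 0.34604747]), 'orientation': array([ 1.48781783e-04,  9.99011270e-01, -4.44572913e-02,  9.39141470e-05]), 'force': array([-0.09351678, -0.17656285,  0.93839216]), 'wrist_torque': array([0.03222406, 0.05619952, 0.05153259]), 'gripper_force': 0.0, 'width': 0.0005589755976518529}
(array([  4.1, -12.2,  48. ]), np.float64(-0.1), 'j6', np.float64(1.63)) (array([  4.1, -12.2, 122. ]), np.float64(-0.1), 'j6', np.float64(1.63))
```

{"method": "send_rows", "body": {
  "rows": [4, -12, 20, 0, 0, 4, -12, 40, 0, 0, 4, -12, 50, 0, 0, 4, -12, 57, 0, 0, 4, -12, 64, 0, 0, 4, -12, 71, 0, 0, 4, -12, 78, 0, 0, 4, -12, 85, 0, 0, 4, -12, 92, 0, 0, 4, -12, 98, 0, 0, 4, -12, 104, 0, 0, 4, -12, 104, 0, 0]
}}

```text
time_s: 3.8
ee_pos: [0.4891, 0.0764, 0.2424]
orientation: [0.0, 0.999, -0.044, -0.001]
force: [-6.2, 0.3, 9.7]
width: 0.0003
gripper_force: 4.2
```

```bash
python3 - <<'E'
from h import *
s=arm.sense();print(s["ee_pos"]-[0,0,.178],s["force"])
f=arm.grab_frame("side")
for l in("platen_edge",):
  for d in arm.mark_of(l,f): q=np.array(d["xy"])*[560,420];print(d["p"],q,world(f,px=[q]).round(3))
d=arm.silhouettes("press",f)
for e in d[:1]:
  P=world(f,mask=e["pixels"]);Q=(P-[.715,.058,0]);x=Q@[.9964,-.0845,0];y=Q@[.0845,.9964,0]
  for yy in(-.12,.12):
    m=(abs(y-yy)<.03)&(x>.002)&(x<.03);print(yy,m.sum(),np.median(P[m,2]))
E
```

```text
[0.48909262 0.0764425  0.06436248] [-6.24432216  0.32808957  9.66566668]
0.65 [212.016 185.094] [[0.715 0.058 0.047]]
-0.12 103 0.057819174049741975
0.12 154 0.058202992185303726
```

{"method": "send_rows", "body": {
  "rows": [0, 0, 6, 0, 0, 0, 0, 12, 0, 0, 0, 0, 18, 0, 0, 0, 0, 20, 0, 0, 0, 0, 20, 0, 0, 0, 0, 20, 0, 0, 0, 0, 20, 0, 0, 0, 0, 20, 0, 0]
}}

```text
time_s: 4.75
ee_pos: [0.4886, 0.0765, 0.2226]
orientation: [0.0, 0.999, -0.044, -0.002]
force: [-9.4, 1.2, 11.6]
width: 0.0004
gripper_force: 5.5
```

{"method": "send_rows", "body": {
  "rows": [0, 0, -10, 0, 0, 0, 0, -30, 0, 0, 0, 0, -80, 0, 0, 0, 0, -120, 0, 0, 0, 0, -120, 0, 0, 0, 0, -120, 0, 0]
}}

```text
time_s: 5.35
ee_pos: [0.4902, 0.0766, 0.3432]
orientation: [-0.0, 0.999, -0.044, 0.002]
force: [-0.0, 0.4, 0.2]
width: 0.0007
gripper_force: 0.0
```

```bash
cat > m.py <<'E'
from h import *
for n in("side","top"):
  f=arm.grab_frame(n); save(n+"%d"%f["shot"],f); print(n,f["shot"])
  for e in arm.silhouettes("press",f)[:1]:
    P=world(f,mask=e["pixels"]);Q=(P-[.715,.058,0]);x=Q@[.9964,-.0845,0];y=Q@[.0845,.9964,0]
    for yy in(-.12,.12):
      m=(abs(y-yy)<.03)&(x>.002)&(x<.03);print(" platen top",yy,m.sum(),np.median(P[m,2]))
  for d in arm.silhouettes("shim",f):
    P=world(f,mask=d["pixels"]); 
    if len(P)<20: continue
    z=P[:,2];T=P[z>np.percentile(z,95)-.008];r=cv2.minAreaRect((T[:,:2]*1000).astype(np.float32))
    c=(np.array(r[0])/1000-[.715,.058]); print(" shim",round(d["p"],2),np.round(r[0]),np.round(r[1]),round(r[2],1),"ztop",np.percentile(z,95).round(3),"press",(c@[.9964,-.0845]).round(3),(c@[.0845,.9964]).round(3))
E
python3 m.py; python3 -c "
from h import *
# rear grasp: 45 mm behind centre
a=np.radians(12.1);c=np.array([496.5,380.5])-45*np.array([np.cos(a),np.sin(a)]);print(c,plan(*c,120,12.1))
print(arm.sense()['ee_pos'])"
```

```text
side 6
 platen top -0.12 84 0.06623743756043568
 platen top 0.12 175 0.06591333058768602
 shim 0.8 [495. 380.] [133.  43.] 12.0 ztop 0.035 press -0.246 0.302
 shim 0.7 [298. 463.] [ 57. 192.] 47.5 ztop 0.05 press -0.449 0.368
 shim 0.69 [505. 519.] [100.  36.] 47.0 ztop 0.027 press -0.248 0.441
top 7
 platen top -0.12 181 0.06809470525012516
 platen top 0.12 186 0.0678625518648773
 shim 0.91 [506. 518.] [100.  31.] 46.1 ztop 0.032 press -0.247 0.44
 shim 0.73 [497. 380.] [129.  41.] 11.3 ztop 0.04 press -0.244 0.302
 shim 0.7 [299. 463.] [ 57. 185.] 47.1 ztop 0.054 press -0.449 0.368
[452.49975435 371.06716467] (array([ -62.8, -289.7,   42.8]), np.float64(-17.1), 'j6', np.float64(1.66))
[0.4899693  0.07700247 0.34072842]
```

{"method": "send_rows", "body": {
  "rows": [-63, -290, 20, -17, 0.75, -63, -290, 20, -17, 0.75, -63, -290, 20, -17, 0.75, -63, -290, 20, -17, 0.75, -63, -290, 20, -17, 0.75, -63, -290, 20, -17, 0.75, -63, -290, 20, -17, 0.75, -63, -290, 20, -17, 0.75, -63, -290, 20, -17, 0.75, -63, -290, 20, -17, 0.75]
}}

```text
time_s: 6.65
ee_pos: [0.453, 0.3702, 0.3218]
orientation: [0.0, 0.995, 0.104, -0.0]
force: [0.1, 0.4, -0.3]
width: 0.0685
gripper_force: 0.0
```

```bash
python3 -c "
from h import *
print(plan(452.5,371,5,12))
f=arm.grab_frame('side');save('s8',f);cv2.imwrite('pics/c8.png',cv2.resize(cv2.imread('pics/s8.png')[200:380,60:300],(800,600)))"
```

```text
(array([ -0.3,  -0.9, 138.8]), np.float64(-0.1), 'j6', np.float64(1.92))
```

View pics/c8.png

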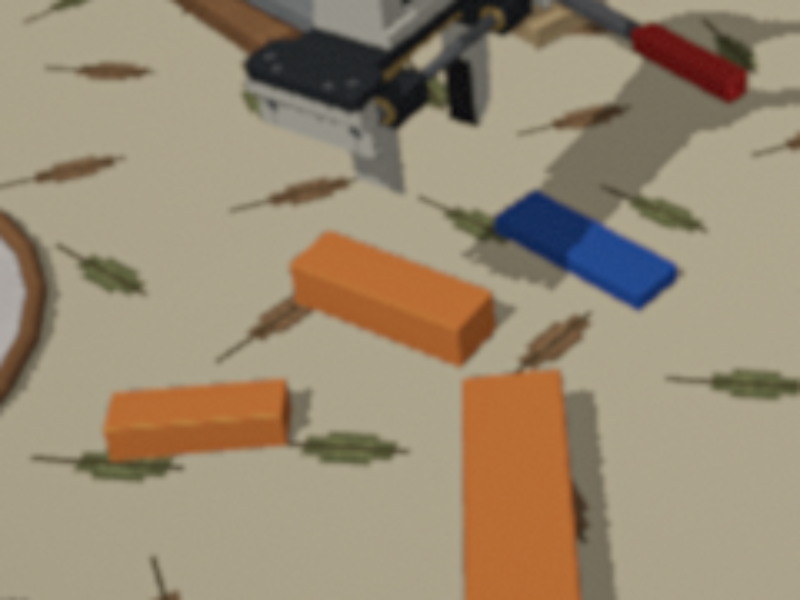

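The shim is clear of its neighbours (crop px about 390,300), and the gripper is over its rear end. I'm going down to grasp.

{"method": "send_rows", "body": {
  "rows": [0, -1, 45, 0, 0.75, 0, -1, 90, 0, 0.75, 0, -1, 125, 0, 0.75, 0, -1, 139, 0, 0.75, 0, -1, 139, 0, 0.75, 0, -1, 139, 0, 0.75, 0, -1, 139, 0, 0.3, 0, -1, 139, 0, 0.3, 0, -1, 139, 0, 0.3, 0, -1, 139, 0, 0.3, 0, -1, 139, 0, 0.3, 0, -1, 139, 0, 0.3],
  "squeeze": 25
}}

```text
time_s: 7.9
ee_pos: [0.4524, 0.3725, 0.1834]
orientation: [-0.0, 0.995, 0.105, 0.0]
force: [-0.4, -1.1, 5.8]
width: 0.0399
gripper_force: 24.8
```

{"method": "send_rows", "body": {
  "rows": [0, 0, -3, 0, 0.3, 0, 0, -10, 0, 0.3, 0, 0, -10, 0, 0.3]
}}

```text
time_s: 8.2
ee_pos: [0.4525, 0.3727, 0.1936]
orientation: [-0.0, 0.995, 0.105, 0.001]
force: [0.8, -0.5, -0.6]
width: 0.0399
gripper_force: 24.8
```

```bash
python3 m.py; python3 -c "
from h import *
s=arm.sense();print(s['ee_pos'],s['width'],s['gripper_force'],s['force'])
o=np.array([715,58.]);ux=np.array([.9964,-.0845]);uy=np.array([.0845,.9964])
for X in(-170,-80):
  p=o+X*ux+110*uy;print(p,plan(*p,7,-4.9))"
```

```text
side 9
 platen top -0.12 123 0.06614904378044634
 platen top 0.12 0 nan
 shim 0.84 [506. 518.] [100.  36.] 46.8 ztop 0.027 press -0.248 0.441
 shim 0.83 [493. 371.] [ 36. 134.] 87.7 ztop 0.045 press -0.248 0.293
 shim 0.55 [297. 464.] [ 57. 190.] 47.3 ztop 0.05 press -0.451 0.369
top 10
 platen top -0.12 198 0.06749148564020005
 platen top 0.12 189 0.06776784006470518
 shim 0.83 [279. 424.] [ 86. 248.] 4.8 ztop 0.055 press -0.465 0.328
 shim 0.41 [465. 431.] [ 1. 11.] 16.0 ztop 0.336 press -0.28 0.35
 shim 0.37 [548. 374.] [21.  8.] 18.7 ztop 0.047 press -0.193 0.301
[0.45222997 0.37242404 0.19254627] 0.03972162719215158 24.764775931835175 [-0.4635397  -0.06083612 -0.56859826]
[554.907 181.969] (array([ 60.8, 207.7,   7.6]), np.float64(16.9), 'j6', np.float64(1.92))
[644.583 174.364] (array([146.9, 233.8,   7.5]), np.float64(16.9), 'j6', np.float64(1.92))
  return _methods._mean(a, axis=axis, dtype=dtype,
  ret = ret.dtype.type(ret / rcount)
```

{"method": "send_rows", "body": {
  "rows": [0, 0, -40, 0, 0.3, 0, 0, -50, 0, 0.3, 42, 202, -50, 17, 0.3, 42, 202, -50, 17, 0.3, 42, 202, -50, 17, 0.3, 42, 202, -50, 17, 0.3, 42, 202, -50, 17, 0.3, 42, 202, -50, 17, 0.3, 42, 202, -50, 17, 0.3, 42, 202, -20, 17, 0.3, 42, 202, 5, 17, 0.3, 42, 202, 5, 17, 0.3]
}}

```text
time_s: 9.7
ee_pos: [0.5338, 0.1852, 0.1853]
orientation: [0.001, 0.999, -0.042, -0.002]
force: [0.2, -0.4, -1.4]
width: 0.0401
gripper_force: 24.8
```

```bash
python3 m.py; python3 -c "
from h import *
s=arm.sense();print(s['ee_pos'],s['width'],s['gripper_force'],s['force'])
p=[644.6,174.4];print(p,plan(*p,7,-4.9))
a=cv2.imread('pics/side11.png');cv2.imwrite('pics/c11.png',cv2.resize(a[150:330,80:320],(800,600)))"
```

```text
side 11
 platen top -0.12 62 0.06634051822616034
 platen top 0.12 168 0.06600664122375793
 shim 0.83 [527. 188.] [40. 33.] 79.4 ztop 0.037 press -0.198 0.114
 shim 0.7 [504. 519.] [99. 35.] 48.0 ztop 0.027 press -0.249 0.441
 shim 0.64 [297. 465.] [ 57. 186.] 47.3 ztop 0.05 press -0.451 0.37
top 12
 platen top -0.12 183 0.06845125928263814
 platen top 0.12 182 0.06790404933822813
 shim 0.74 [309. 480.] [ 53. 188.] 59.8 ztop 0.054 press -0.44 0.386
 shim 0.71 [506. 518.] [101.  31.] 46.3 ztop 0.032 press -0.247 0.44
[0.53565261 0.18411772 0.18901812] 0.03971557090217238 24.799604415893555 [-0.55026998  1.07683474 -0.21441347]
[644.6, 174.4] (array([109.4,   0.3,   4.2]), np.float64(-0.0), 'j6', np.float64(1.85))
```

View pics/c11.png

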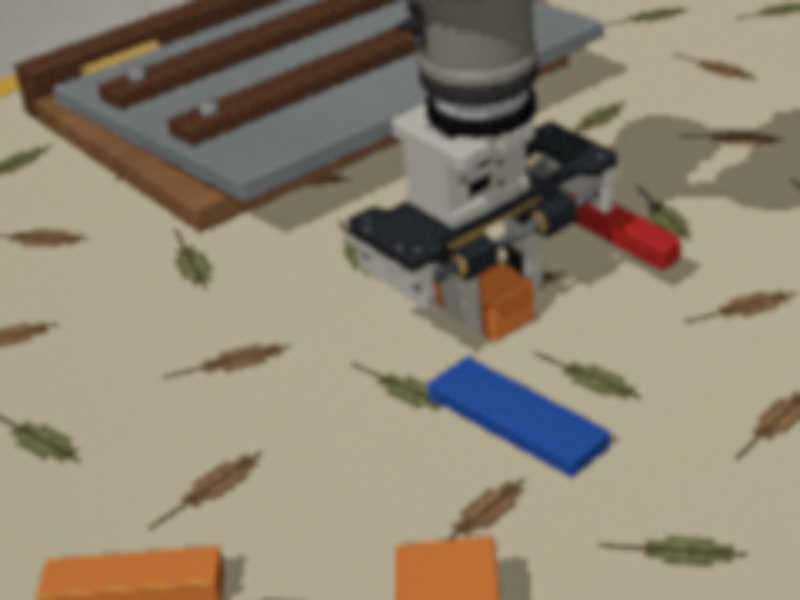

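{"method": "send_rows", "body": {
  "rows": [0, 0, 4, 0, 0.3, 0, 0, 4, 0, 0.3, 20, 0, 4, 0, 0.3, 40, 0, 4, 0, 0.3, 55, 0, 4, 0, 0.3, 65, 0, 4, 0, 0.3, 75, 0, 4, 0, 0.3, 85, 0, 4, 0, 0.3, 95, 0, 4, 0, 0.3, 104, 0, 4, 0, 0.3, 104, 0, 4, 0, 0.3, 104, 0, 5, 0, 0.3]
}}

```text
time_s: 11.2
ee_pos: [0.6392, 0.1745, 0.1834]
orientation: [0.0, 0.999, -0.043, 0.001]
force: [0.0, -2.1, 7.8]
width: 0.0403
gripper_force: 24.8
```

```bash
python3 m.py; python3 -c "
from h import *
s=arm.sense();print(s['ee_pos'],s['width'],s['gripper_force'],s['force'])
a=cv2.imread('pics/side13.png');cv2.imwrite('pics/c13.png',cv2.resize(a[150:270,120:280],(800,600)))"
```

```text
side 13
 platen top -0.12 127 0.06582900177583681
 platen top 0.12 37 0.06647148802672609
 shim 0.9 [505. 519.] [101.  34.] 46.5 ztop 0.027 press -0.248 0.441
 shim 0.64 [635. 182.] [50. 59.] 0.5 ztop 0.035 press -0.091 0.117
 shim 0.59 [298. 463.] [ 57. 191.] 47.3 ztop 0.049 press -0.45 0.369
top 14
 platen top -0.12 167 0.06877945840915736
 platen top 0.12 0 nan
 shim 0.92 [507. 518.] [100.  30.] 46.3 ztop 0.032 press -0.246 0.441
 shim 0.75 [296. 428.] [ 96. 249.] 21.6 ztop 0.054 press -0.448 0.334
 shim 0.29 [829.  46.] [365. 226.] 85.1 ztop 0.078 press 0.114 -0.002
[0.63911569 0.17452193 0.18337175] 0.04031377235434513 24.818227887153625 [-0.18992931 -1.5807263   4.69044518]
  return _methods._mean(a, axis=axis, dtype=dtype,
  ret = ret.dtype.type(ret / rcount)
```

View pics/c13.png

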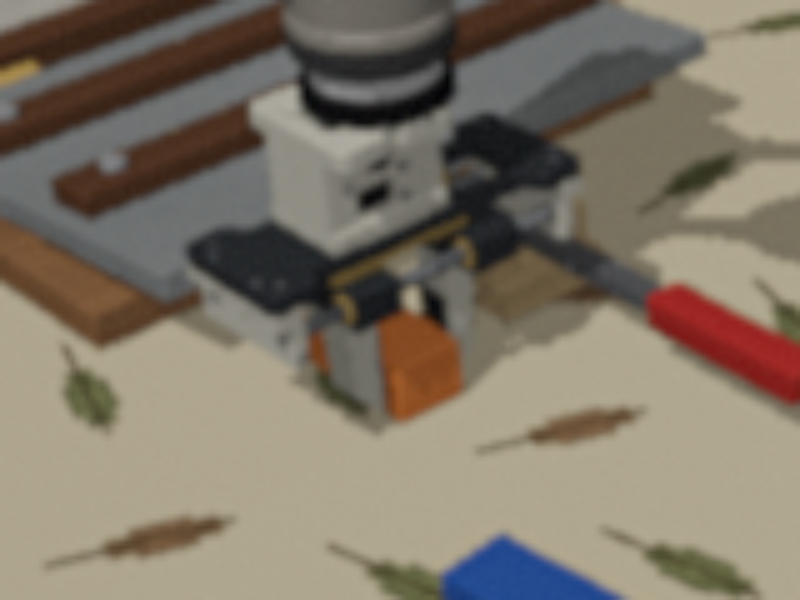

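{"method": "send_rows", "body": {
  "rows": [0, 0, -2, 0, 0.3, 6, 0, -2, 0, 0.3, 12, 0, -2, 0, 0.3, 12, 0, -2, 0, 0.3, 12, 0, 0, 0, 0.3, 12, 0, 0, 0, 0.65, 12, 0, 0, 0, 0.65, 12, 0, 0, 0, 0.65, 12, 0, 0, 0, 0.65, 12, 0, -20, 0, 0.65, 12, 0, -60, 0, 0.65, -20, 0, -100, 0, 0.65]
}}

```text
time_s: 12.7
ee_pos: [0.6215, 0.1756, 0.2823]
orientation: [0.0, 0.999, -0.044, 0.001]
force: [1.0, 0.1, 1.3]
width: 0.0596
gripper_force: 0.0
```

{"method": "send_rows", "body": {
  "rows": [-150, 0, -30, 0, 0.65, -150, 0, -30, 0, 0.65, -150, 0, -30, 0, 0.65, -150, 0, -30, 0, 0.65, -150, 0, -30, 0, 0.65]
}}

```text
time_s: 13.2
ee_pos: [0.4698, 0.1896, 0.3128]
orientation: [-0.0, 0.999, -0.043, 0.001]
force: [0.6, -0.4, 0.2]
width: 0.0594
gripper_force: 0.0
```

```bash
python3 m.py; python3 -c "
from h import *
s=arm.sense();print(s['ee_pos'],s['width'],s['gripper_force'],s['force'])
a=cv2.imread('pics/side15.png');cv2.imwrite('pics/c15.png',cv2.resize(a[150:270,120:280],(800,600)))"
```

```text
side 15
 platen top -0.12 0 nan
 platen top 0.12 173 0.06604461029601096
 shim 0.84 [505. 519.] [100.  35.] 45.9 ztop 0.027 press -0.248 0.441
 shim 0.8 [297. 464.] [ 57. 188.] 47.3 ztop 0.049 press -0.45 0.369
 shim 0.68 [692. 172.] [ 43. 128.] 84.2 ztop 0.036 press -0.033 0.111
top 16
 platen top -0.12 181 0.0683560080388298
 platen top 0.12 178 0.06918211937373314
 shim 0.95 [299. 463.] [ 58. 186.] 47.4 ztop 0.054 press -0.449 0.369
 shim 0.95 [507. 518.] [99. 31.] 46.4 ztop 0.032 press -0.246 0.441
 shim 0.62 [627. 169.] [211.  46.] 2.3 ztop 0.041 press -0.097 0.103
[0.47143666 0.18911662 0.31131159] 0.05956596720216989 0.0 [ 0.14831047 -0.07397504  0.26712725]
  return _methods._mean(a, axis=axis, dtype=dtype,
  ret = ret.dtype.type(ret / rcount)
```

View pics/c15.png

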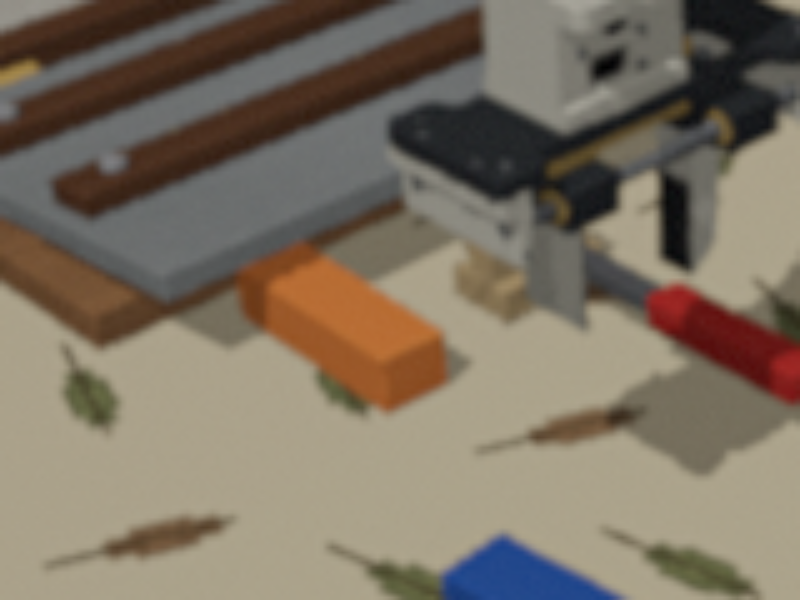

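The spacer lies flat and square with its far end under the platen (crop px about 270,280). Its measured centre is about 33 mm in front of the edge, the platen is still up, and the gripper is clear.

```bash
python3 -c "
from workcell import arm
print(arm.close_job())"
```

```text
the job is handed in; nothing more can be done
None
```

The job is handed in, with no verdict returned: the bar raised the platen's front edge to about 50 mm, and the orange spacer lies flat and square with its end about 30 mm under it, robot clear.

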